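Fit a cartridge fuse in the cell tester's fuse base

ROBOT

A 6-joint arm with a two-finger parallel gripper is mounted at the origin on the work surface. World frame = base frame: x ahead of the robot, y to its left, z up, the work surface at z = 0. Lengths are in mm, angles in degrees, forces in N, time in s.
With the tool pointing down it reaches from about 300 to 850 mm from the base axis. Payload 4.2 kg.
Tool frame: the origin (TCP) lies at the very end of the fingers, on their centre line; the grasp point (between the pads) lies 19 mm behind it; z points along the fingers, y is the line along which they close (so a half turn about z gives the same grasp; the last joint's range is limited). The gripper opens to 91 mm and grips with 3 to 60 N. Pads are 32 mm wide; open, the fingers measure 118 mm over their backs; the gripper's body (76 mm by 178 mm) begins 60 mm behind the grasp point.
Start: joints at [69.786, 18.312, 89.639, -0, 72.044, -1.146], TCP at [187.85, 543.466, 213.976] pointing down, gripper open.
Joint ranges: [-177.97, 177.97], [-48.28, 115.42], [12.27, 149.76], [-77.06, 257.06], [2.81, 150.46], [-146.56, 146.56]. Speed limits (degrees/s): [147.25, 147.25, 180, 180, 180, 180].

INTERFACE

Orientations are given as [roll, pitch, yaw] about the fixed x, y, z axes, in that order (R = Rz(yaw) Ry(pitch) Rx(roll)).
In Python, from workcell import env gives the robot as it stands.
- The arm moves only by the shell command python3 -m pendant 'ROWS' [FORCE]. ROWS is a JSON object of lists of equal length, an entry for each row: "translation": the shift along the tool's x, y, z in mm, a list of three; "roll": the turn about the tool's z in rad; "hand": the closure in counts, from 0 (fully open) to 255 (shut). In form: {"translation": [[dx, dy, dz], ...], "roll": [roll, ...], "hand": [hand, ...]}. A call has exactly 8 rows; each row shifts and turns the commanded pose from where the row before left it, along the tool's axes as they then stand; what a row does not reach is not made up. A row lasts 1/12 s, in which the tool goes at most 41.7 mm and 7.16 degrees, less where a joint would pass 70% of its speed; a pose out of reach is approached as far as the arm can. A call with a gripper value outside its range is refused whole. The fingers move at their own pace and stop on an object; FORCE is the grip in N (left out, the last holds). Time passes only in rows, so rows that do not move let the fingers close, or fill a call up. It gives the time, the measured TCP pose, the force, the opening and the grip force at its end, in the units of the state.
- env.state(): the state, without advancing time (a new reading comes with each control period).
- env.grab_frame(name): name is "side" or "top"; returns a dict with "frame" (420x560x3 uint8, red, green, blue), "z_map" (420x560 float32, mm along the optical axis (not along the pixel's ray), 0 where there is no reading), "fx", "fy", "cx", "cy" (pixels), "pose" (4x4, takes a point from camera to world coordinates). Camera axes: x right, y down, z forward; pixel columns grow to the right and rows downward; lengths in mm; the calibration is good to about 2 mm. A picture is of the moment at which its call begins.
- env.job_done(): hands the job in; it is judged then, once.
Trained networks look in a picture, given as the dict that the camera call returned (one of the last four; its "shot" number tells which), for a name from the list of things; names that differ only in an ending like _2 or _b are one class to them, and where a whole thing is asked for, a point or a joint stands for the part that bears it (a point fixed in the world has none). Each returns a list of dicts, best first, with "score" (0 to 1); they miss things now and then, are a little off and sometimes report something else, mostly with a low value. They report only what shows in the picture. A call takes as long as a camera call.
- env.recognise(picture, label): "rect" ([centre column, centre row, width, height] in pixels, round what is visible of it).
- env.regions_of(picture, label): "pixels" (420x560 bool, what is visible of it) and "rect" ([centre column, centre row, width, height] in pixels, round what is visible of it).
The state is a dict: "time_s": time; "qpos": joint angles; "qvel": joint speeds; "effort": joint torques, N m; "ee_pos": TCP position; "ee_rot": TCP orientation; "force": force on the tool from outside, world axes, zero at the start; "torque": the same for the moment, N m; "gripper_width": finger opening in mm; "gripper_force": force on a finger pad.
Only numpy, scipy, OpenCV 4.12 (cv2) and the standard library are available. Lean on these libraries where they do the work, as an engineer would, in place of code of your own. Each camera call takes 0.05 s, during which the arm holds its last target. There are 200 camera calls.

TASK

Take the long thick fuse out of the tray and snap it sideways into the two spring clips of the empty fuse base, pressing until both end caps sit fully home on the seats of the clips. How high the clips stand differs from base to base, so go by feel: the lips resist, give way with a snap, and then the fuse bottoms - stop there, do not ram it. Let go, then gently close the clear cover over it, and leave everything else where it is.

Things in the scene. Friction and masses are not known exactly. Their poses are not given: they have to be found in the camera images.
- fuse_mid (a point): Centre of the fuse to fit: the long thick one of the three in the tray, a cylinder 127 mm long, 22 mm in diameter, white ceramic with 16 mm long steel end caps, 95 to 160 g. Its x axis runs along the fuse (either way round is the same). It lies level in a pocket of the tray, centre 31.6 mm above the table; pinch it at the middle from above, across its axis.
- fuse_base: Empty fuse base, fixed: black plate 100 mm (x) by 215 (y) by 12, origin at the centre of its underside, z up. The fuse goes in level, axis along y, centred over the origin. Two studs carry a grey bar along y with two brass C spring clips that open upward and take the caps. At x = +-42, y = +-96 mm stand posts 109 mm high. Between the clips 85 mm is free for fingers, to 32 mm below the fuse axis.
- clip_a_foot (a point): Point on top of the base plate (12 mm up) straight below the clip at y = -55.5 mm. Each clip is 12 mm wide along y. The bar's height was set by hand and is NOT given: with the fuse home its axis is level, anywhere from 53 to 83 mm above the table, same at both ends. The flared lips lead in a fuse up to about 4 mm off line; outside the clips end stops leave 3 mm of play at each end of the fuse.
- clip_b_foot (a point): The same below the clip at y = +55.5 mm. The lips touch the fuse about 15 mm above home and are passed at about 7; it takes 8 to 16 N in all, then the push falls to a few N or turns into a pull, and on the seats it climbs steeply. Let go too early the fuse may hang above the seats by friction: press on to about 10 N there. Over 18 N on either seat (20 to 28 N of push) breaks it.
- cover_hinge (a point): Middle of the hinge line of the base's clear cover: it runs along the base's x at y = +92 mm, 112 mm above the table. The cover is a sheet 72 mm wide, 3 thick and 184 long from the hinge, with an 11 mm tab at the middle of its free end and 18 mm skirts down its sides. Closed, it lies level over the clips, from the hinge towards -y; open, it stands up at the base's +y end, leaning outwards (+y).
- cover (a joint): Angle of the clear cover, rad: 0 closed (a stop), 1.75 to 1.95 at the start (standing open), most 2.0. It stays where it is left; swinging it takes about 1 N at the free end. Push it over from outside (the +y side) and then down until it meets its stop.
- fuse_tray: Clear plastic tray, fixed, 180 mm (x) by 258 mm (y) over its rim, 22 mm high, origin at the centre of its underside. Three pockets at y = -78, 0 and +78 mm, each with two V ribs (6 mm thick, at x = -23 and +23 mm) that hold a fuse with its axis along x. Which fuse lies in which pocket varies.
- fuse_thin_mid (a point): Centre of the thin fuse in the tray (14 mm in diameter, 85 mm long): leave it.
- fuse_short_mid (a point): Centre of the short fuse in the tray (22 mm in diameter, 58 mm long): leave it.
- cell: Flat silver pouch cell, 150 by 104 by 9 mm, lying on the table; origin under its centre. Leave it.
- meter: Yellow and black multimeter, 190 by 90 by 40 mm, lying face up; origin under its centre. Leave it.
- tape: Roll of yellow tape, 90 mm across, 24 mm high, lying flat; origin under its centre. Leave it.
- screwdriver: Screwdriver with a black handle, 200 mm long, lying on the table; origin about mid-length at table height. Leave it.

How it is judged:
By the outcome, as a careful person would: the job done as asked, in the order asked, and still so for the second after the job is handed in, with the robot touching nothing.
It also fails if it takes over 67 s, if anything falls off the work surface, if the arm or the gripper's body presses on something with over 40 N, if the wrist force passes 120 N, or if a joint passes its speed limit or range.

## Working session

There is one attempt and no reset: what is moved stays moved. The work goes in short steps, Python scripts to look and compute and a shell command to move; the robot and the scene stay as the last step left them, time stands still between calls to the robot, and variables do not carry over. Pictures are saved under pics/ and viewed, at most 10 in all, crops included, and the job is handed in when it is done.

```bash
ls; mkdir -p pics; cat > h.py <<'E'
import numpy as np, cv2
from workcell import env
def pts(p,mask):
    z=p["z_map"]; m=mask&(z>0); v,u=np.nonzero(m); d=z[m]
    c=np.c_[(u-p["cx"])/p["fx"]*d,(v-p["cy"])/p["fy"]*d,d,np.ones(len(d))]
    return (c@np.array(p["pose"]).T)[:,:3]
E
python3 - <<'E'
from h import *
ps={n:env.grab_frame(n) for n in("side","top")}
cv2.imwrite("pics/a.png",np.hstack([cv2.resize(ps[n]["frame"],(400,300)) for n in ps])[:,:,::-1])
for n,p in ps.items():
    print(n,p["fx"],np.round(p["pose"],2).tolist())
    cv2.imwrite(f"pics/{n}.png",p["frame"][:,:,::-1])
    for l in["fuse_mid","fuse_base","clip_a_foot","cover_hinge","cover","fuse_tray","fuse_thin_mid","fuse_short_mid"]:
        try:
            for r in env.regions_of(p,l)[:2]:
                q=pts(p,r["pixels"])
                print(n,l,round(r["score"],2),np.round(r["rect"]).tolist(),np.round(np.median(q,0)).tolist(),np.round(np.percentile(q,2,axis=0)).tolist(),np.round(np.percentile(q,98,axis=0)).tolist())
        except Exception as e: print(n,l,e)
print(env.state())
E
```

```text
pics
side 424.6281629622889 [[1.0, -0.07, 0.07, 521.35], [-0.1, -0.63, 0.77, -732.78], [-0.02, -0.77, -0.64, 707.03], [0.0, 0.0, 0.0, 1.0]]
side fuse_mid 0.73 [281.0, 276.0, 64.0, 10.0] [567.0, -134.0, 39.0] [507.0, -143.0, 28.0] [625.0, -122.0, 44.0]
side fuse_mid 0.19 [278.0, 162.0, 44.0, 158.0] [590.0, 204.0, 99.0] [533.0, 9.0, 9.0] [632.0, 249.0, 291.0]
side clip_a_foot 0.57 [279.0, 160.0, 46.0, 159.0] [590.0, 206.0, 84.0] [532.0, 9.0, 1.0] [640.0, 368.0, 292.0]
side cover_hinge 0.67 [283.0, 318.0, 110.0, 114.0] [557.0, -227.0, 4.0] [465.0, -334.0, 1.0] [651.0, -79.0, 24.0]
side cover_hinge 0.63 [276.0, 162.0, 43.0, 163.0] [590.0, 205.0, 96.0] [534.0, 9.0, 8.0] [635.0, 250.0, 292.0]
side cover 0.84 [276.0, 120.0, 31.0, 77.0] [597.0, 229.0, 208.0] [561.0, 205.0, 113.0] [631.0, 253.0, 295.0]
side fuse_tray 0.57 [284.0, 318.0, 112.0, 114.0] [557.0, -227.0, 4.0] [465.0, -333.0, 1.0] [652.0, -80.0, 24.0]
side fuse_thin_mid 0.75 [284.0, 343.0, 49.0, 11.0] [556.0, -287.0, 31.0] [515.0, -293.0, 21.0] [597.0, -277.0, 34.0]
side fuse_thin_mid 0.21 [282.0, 276.0, 66.0, 11.0] [563.0, -134.0,
[... 1272 characters left out ...]
.0] [587.0, -196.0, 45.0]
{'time_s': 0.9, 'qpos': array([ 6.97871687e+01,  1.83072523e+01,  8.96378532e+01,  1.78805793e-03,
        7.20436736e+01, -1.14819472e+00]), 'qvel': array([-0.07773833,  0.00244324,  0.02243113,  0.08520841, -0.02319728,
        0.01225116]), 'effort': array([-6.82969639e-04, -4.12348902e+01, -2.32235384e+01,  7.28773023e-02,
        3.75253370e-02,  5.55318458e-07]), 'ee_pos': array([187.83410578, 543.47868876, 214.03034688]), 'ee_rot': array([ 1.79988747e+02, -1.47588140e-03,  1.60934812e+02]), 'force': array([-0.6094295 ,  0.96415365, -0.21904661]), 'torque': array([ 0.03767345,  0.01886499, -0.06062391]), 'gripper_force': 0.0, 'gripper_width': 90.8576213627742}
```

View pics/side.png

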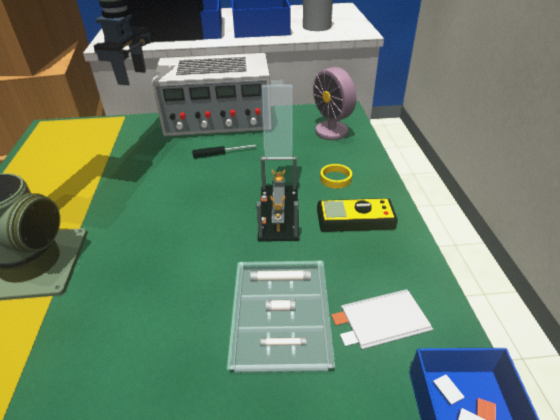

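View pics/top.png

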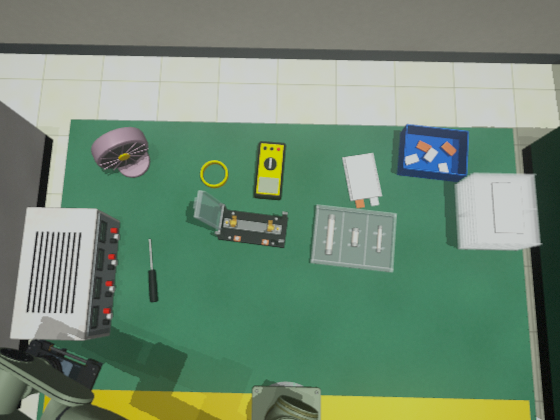

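```bash
python3 - <<'E'
from h import *
for n in("side","top"):
    p=env.grab_frame(n)
    r=env.regions_of(p,"fuse_mid")[0]; q=pts(p,r["pixels"]); q=q[q[:,2]>32]
    k=q[q[:,2]>38]
    (vx,vy,cx,cy)=cv2.fitLine(k[:,:2].astype(np.float32),cv2.DIST_HUBER,0,.01,.01).ravel()
    a=np.degrees(np.arctan2(vy,vx)); t=(k[:,:2]-[cx,cy])@[vx,vy]; lo,hi=np.percentile(t,[1,99])
    print(n,"fuse ang",a,"ctr",cx+vx*(lo+hi)/2,cy+vy*(lo+hi)/2,"len",hi-lo,"top z",np.percentile(k[:,2],90))
    al=pts(p,np.ones((420,560),bool))
    al=al[(abs(al[:,0]-585)<70)&(al[:,1]>-10)&(al[:,1]<300)]
    # plate footprint: height 8-16
    pl=al[(al[:,2]>8)&(al[:,2]<16)]
    print("plate rect",cv2.minAreaRect(pl[:,:2].astype(np.float32)),len(pl))
    h=np.histogram(al[:,2],bins=np.arange(-6,130,4)); print(dict(zip(h[1].tolist(),h[0].tolist())))
    po=al[(al[:,2]>100)&(al[:,2]<116)&(al[:,1]<60)]; print("posts",np.round(po[:30]).tolist())
    m=al[(al[:,2]>24)&(al[:,2]<95)&(al[:,1]<215)]
    for y in range(20,215,8):
        s=m[(m[:,1]>=y)&(m[:,1]<y+8)]
        if len(s): print(y,len(s),"x",np.round(np.percentile(s[:,0],[5,50,95])),"z",np.round(np.percentile(s[:,2],[5,50,95])))
E
```

```text
side fuse ang -5.260733 ctr 565.6824460378665 -130.77939368838352 len 125.40770400060993 top z 42.878411650510564
plate rect ((584.9058227539062, 116.08899688720703), (218.70455932617188, 99.50772857666016), 83.98746490478516) 1299
{-6: 82, -2: 1288, 2: 171, 6: 123, 10: 1068, 14: 162, 18: 46, 22: 19, 26: 29, 30: 27, 34: 20, 38: 25, 42: 32, 46: 298, 50: 94, 54: 48, 58: 43, 62: 45, 66: 57, 70: 58, 74: 53, 78: 43, 82: 31, 86: 33, 90: 39, 94: 34, 98: 24, 102: 23, 106: 93, 110: 59, 114: 48, 118: 38, 122: 40}
posts [[530.0, 34.0, 108.0], [532.0, 34.0, 108.0], [534.0, 31.0, 110.0], [537.0, 33.0, 109.0], [614.0, 25.0, 108.0], [616.0, 23.0, 109.0], [618.0, 23.0, 109.0], [621.0, 23.0, 109.0], [530.0, 28.0, 110.0], [532.0, 27.0, 110.0], [534.0, 30.0, 108.0], [536.0, 29.0, 109.0], [613.0, 19.0, 110.0], [615.0, 17.0, 111.0], [618.0, 20.0, 108.0], [620.0, 20.0, 108.0], [529.0, 27.0, 108.0], [532.0, 27.0, 107.0], [534.0, 24.0, 110.0], [536.0, 25.0, 109.0], [613.0, 17.0, 108.0], [615.0, 16.0, 109.0], [617.0, 16.0, 109.0], [620.0, 17.0, 108.0], [529.0, 21.0, 110.0], [531.0, 21.0, 109.0], [534.0, 21.0
[... 2613 characters left out ...]
69. 583. 596.] z [44. 48. 54.]
92 20 x [569. 583. 597.] z [43. 48. 51.]
100 29 x [570. 584. 597.] z [43. 47. 53.]
108 20 x [571. 585. 597.] z [43. 48. 52.]
116 29 x [573. 587. 600.] z [44. 47. 51.]
124 24 x [572. 585. 599.] z [44. 49. 53.]
132 24 x [575. 589. 600.] z [43. 48. 53.]
140 26 x [575. 587. 602.] z [44. 48. 51.]
148 22 x [577. 590. 602.] z [43. 47. 51.]
156 31 x [577. 590. 605.] z [43. 49. 80.]
164 36 x [578. 592. 606.] z [49. 70. 91.]
172 23 x [577. 589. 606.] z [47. 68. 92.]
180 22 x [579. 589. 606.] z [46. 52. 82.]
188 26 x [580. 593. 608.] z [43. 50. 63.]
196 37 x [582. 602. 637.] z [39. 51. 83.]
204 21 x [548. 554. 634.] z [33. 50. 86.]
212 3 x [549. 549. 549.] z [39. 57. 77.]
```

The side view shows the tray at (281,318): long fuse in the top pocket at (281,276), short at (280,306), thin at (284,343). The base is at (279,210) with its cover standing at (277,120). The top view agrees: long fuse at (329,235), base at (253,228). Depths fit too, with fuse axis at z≈32 and plate top at 12. Centres and yaws: fuse (566.5, -130), -5.5°; base (586, 115), about -6°.

```bash
cat >> h.py <<'E'
def go(x,y,z,yaw):
    s=env.state(); p=s["ee_pos"]; y0=s["ee_rot"][2]
    d=np.array([x,y,z])-p; c,q=np.cos(np.radians(yaw)),np.sin(np.radians(yaw))
    print("t",round(s["time_s"],2),"pos",np.round(p,1),"yaw",round(y0,2),"roll rad",round(-np.radians((yaw-y0+180)%360-180),4),"then tool",np.round([c*d[0]+q*d[1],q*d[0]-c*d[1],-d[2]],1),"F",np.round(s["force"],1),"w",round(s["gripper_width"],1),"g",round(s["gripper_force"],1))
E
python3 -m pendant '{"translation":[[0,0,0],[0,0,0],[-22,-31.7,0],[-22,-31.7,0],[-22,-31.7,0],[-22,-31.7,0],[-22,-31.7,0],[-22,-31.7,0]],"roll":[-0.1185,-0.1185,0,0,0,0,0,0],"hand":[140,140,140,140,140,140,140,140]}' 20
python3 -m pendant '{"translation":[[-22,-31.7,0],[-22,-31.7,0],[-22,-31.7,0],[-22,-31.7,0],[-22,-31.7,0],[-22,-31.7,0],[-22,-31.7,0],[-22,-31.7,0]],"roll":[0,0,0,0,0,0,0,0],"hand":[140,140,140,140,140,140,140,140]}'
python3 -c "
from h import *
go(566.5,-130.2,100,174.5)"
```

```text
time_s: 1.77
ee_pos: [301.5, 339.9, 214.1]
ee_rot: [180.0, 0.0, 174.6]
force: [0.3, 0.4, -0.0]
gripper_width: 42.1
gripper_force: 0.0
time_s: 2.43
ee_pos: [452.6, 70.4, 214.3]
ee_rot: [180.0, 0.0, 174.5]
force: [1.1, 0.6, -0.7]
gripper_width: 41.1
gripper_force: 0.0
t 2.43 pos [452.6  70.4 214.3] yaw 174.5 roll rad -0.0 then tool [-132.6 -188.7  114.3] F [ 1.1  0.6 -0.7] w 41.1 g 0.0
```

```bash

python3 -m pendant '{"translation":[[-22.1,-31.4,0],[-22.1,-31.4,18],[-22.1,-31.4,20],[-22.1,-31.4,22],[-22.1,-31.5,22],[-22.1,-31.6,22],[0,0,10],[0,0,0]],"roll":[0,0,0,0,0,0,0,0],"hand":[140,140,140,140,140,140,140,140]}'
python3 -c "
from h import *
go(566.5,-130.2,14,174.5)
for n in('side','top'):
    p=env.grab_frame(n); cv2.imwrite('pics/g_%s.png'%n,p['frame'][:,:,::-1])
    m=pts(p,np.ones((420,560),bool)); k=m[(abs(m[:,0]-566)<75)&(abs(m[:,1]+130)<20)&(m[:,2]>37)&(m[:,2]<47)]
    print(n,len(k),np.percentile(k,[1,50,99],axis=0).round(1).tolist())
a=cv2.imread('pics/g_side.png')[200:350,200:360];b=cv2.imread('pics/g_top.png')[160:310,250:410]
cv2.imwrite('pics/g.png',cv2.resize(np.hstack([a,b]),None,fx=2.4,fy=2.4))"
```

```text
time_s: 3.1
ee_pos: [560.2, -121.5, 101.9]
ee_rot: [179.9, -0.3, 174.3]
force: [-0.4, 0.8, -0.3]
gripper_width: 41.1
gripper_force: 0.0
t 3.1 pos [ 560.2 -121.5  101.9] yaw 174.35 roll rad -0.0027 then tool [-7.1 -8.1 87.9] F [-0.4  0.8 -0.3] w 41.1 g 0.0
side 391 [[503.3, -141.8, 37.2], [566.1, -130.8, 40.7], [627.9, -119.4, 44.0]]
top 17 [[544.5, -134.9, 37.0], [549.4, -125.3, 41.1], [562.7, -118.8, 45.7]]
```

View pics/g.png

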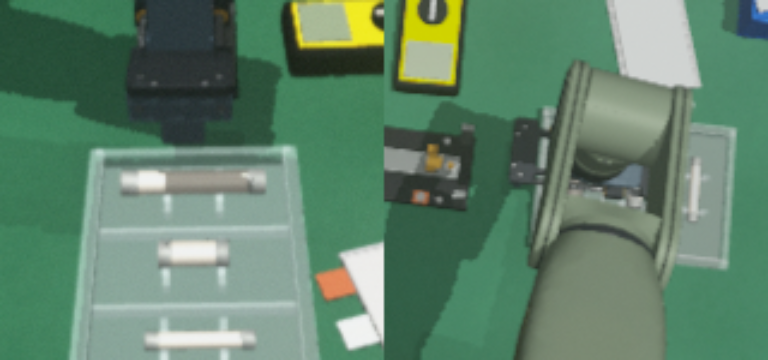

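The left crop shows the gripper above the pocket and just short of the long fuse (crop 193,181). The short and thin fuses are clear of it, so I'll centre and go down.

```bash

python3 -m pendant '{"translation":[[-3.5,-4,10],[-3.4,-4,12],[0,0,14],[0,0,14],[0,0,0],[0,0,0],[0,0,0],[0,0,0]],"roll":[-0.0027,0,0,0,0,0,0,0],"hand":[140,140,140,140,140,140,140,140]}'
python3 -c "
from h import *
go(566.4,-130.3,14,174.5)"
```

```text
time_s: 3.87
ee_pos: [568.3, -129.0, 55.9]
ee_rot: [-180.0, 0.1, 174.7]
force: [0.4, -0.5, -0.3]
gripper_width: 41.0
gripper_force: 0.0
t 3.87 pos [ 568.3 -129.    55.9] yaw 174.69 roll rad 0.0034 then tool [ 1.8 -1.5 41.9] F [ 0.4 -0.5 -0.3] w 41.0 g 0.0
```

```bash

python3 -m pendant '{"translation":[[1.8,-1.4,8],[0,0,9],[0,0,9],[0,0,9],[0,0,7],[0,0,0],[0,0,0],[0,0,0]],"roll":[0.003,0,0,0,0,0,0,0],"hand":[140,140,140,140,140,140,140,140]}'
python3 -c "
from h import *
go(566.4,-130.3,14,174.5)"
```

```text
time_s: 4.53
ee_pos: [565.9, -130.3, 13.0]
ee_rot: [180.0, 0.0, 174.5]
force: [0.2, -0.2, -0.1]
gripper_width: 41.0
gripper_force: 0.0
t 4.53 pos [ 565.9 -130.3   13. ] yaw 174.49 roll rad -0.0002 then tool [-0.5  0.1 -1. ] F [ 0.2 -0.2 -0.1] w 41.0 g 0.0
```

```bash

python3 -m pendant '{"translation":[[0,0,0],[0,0,0],[0,0,0],[0,0,0],[0,0,0],[0,0,0],[0,0,0],[0,0,0]],"roll":[0,0,0,0,0,0,0,0],"hand":[200,255,255,255,255,255,255,255]}' 40
python3 -m pendant '{"translation":[[0,0,-8],[0,0,-20],[0,0,-30],[0,0,-35],[0,0,-35],[0,0,-30],[0,0,-10],[0,0,0]],"roll":[0,0,0,0,0,0,0,0],"hand":[255,255,255,255,255,255,255,255]}'
python3 -c "
from h import *
go(586,115,150,84)"
```

```text
time_s: 5.2
ee_pos: [566.2, -128.4, 13.6]
ee_rot: [179.8, 0.1, 174.4]
force: [0.5, 6.8, 1.1]
gripper_width: 21.3
gripper_force: 40.0
time_s: 5.87
ee_pos: [567.3, -130.9, 184.4]
ee_rot: [-179.9, 0.4, 174.5]
force: [-0.8, 0.2, -0.5]
gripper_width: 21.1
gripper_force: 40.0
t 5.87 pos [ 567.3 -130.9  184.4] yaw 174.49 roll rad 1.5793 then tool [246.5  -7.1  34.4] F [-0.8  0.2 -0.5] w 21.1 g 40.0
```

```bash

python3 -m pendant '{"translation":[[0,0,0],[0,0,0],[0,0,0],[0,0,0],[0,0,0],[0,0,0],[0,0,0],[0,0,0]],"roll":[0.1215,0.1215,0.1215,0.1215,0.1215,0.1215,0.1215,0.1215],"hand":[255,255,255,255,255,255,255,255]}'
python3 -m pendant '{"translation":[[0,0,0],[0,0,0],[0,0,0],[0,0,0],[0,0,0],[0,0,0],[25,-1,5],[35,-1,5]],"roll":[0.1215,0.1215,0.1215,0.1215,0.1215,0,0,0],"hand":[255,255,255,255,255,255,255,255]}'
python3 -m pendant '{"translation":[[38,-1,5],[38,-1,5],[36,-1,0],[30,-1,0],[20,0,0],[10,0,0],[0,0,0],[0,0,0]],"roll":[0,0,0,0,0,0,0,0],"hand":[255,255,255,255,255,255,255,255]}'
python3 -c "
from h import *
go(586,115,150,84)"
```

```text
time_s: 6.53
ee_pos: [564.2, -130.1, 178.2]
ee_rot: [-179.8, -0.2, 118.5]
force: [0.2, -0.1, -0.8]
gripper_width: 21.3
gripper_force: 40.0
time_s: 7.2
ee_pos: [569.2, -71.9, 169.2]
ee_rot: [-179.9, 0.1, 84.0]
force: [-0.2, 0.3, -1.6]
gripper_width: 21.1
gripper_force: 40.0
time_s: 7.87
ee_pos: [583.4, 100.5, 160.0]
ee_rot: [-179.9, 0.1, 84.1]
force: [0.3, -0.8, -1.5]
gripper_width: 21.2
gripper_force: 40.0
t 7.87 pos [583.4 100.5 160. ] yaw 84.11 roll rad 0.0019 then tool [14.7  1.1 10. ] F [ 0.3 -0.8 -1.5] w 21.2 g 40.0
```

```bash

python3 -m pendant '{"translation":[[4,0.3,6],[5,0.4,10],[4,0.4,12],[1.7,0,12],[0,0,10],[0,0,0],[0,0,0],[0,0,0]],"roll":[0.002,0,0,0,0,0,0,0],"hand":[255,255,255,255,255,255,255,255]}'
cat > m.py <<'E'
from h import *
go(586,115,110,84)
for n in("side","top"):
    A=[]
    for _ in range(4):
        p=env.grab_frame(n); A.append(pts(p,np.ones((420,560),bool)))
    cv2.imwrite(f"pics/m_{n}.png",p["frame"][:,:,::-1])
    m=np.vstack(A); s=env.state(); T=s["ee_pos"]; 
    y0=np.radians(-6); c,q=np.cos(y0),np.sin(y0)
    d=m-[586,115,0]; L=np.c_[d[:,0]*c+d[:,1]*q,-d[:,0]*q+d[:,1]*c,m[:,2]]  # base-ish frame
    dT=T-[586,115,0]; print(n,"TCP local",np.round([dT[0]*c+dT[1]*q,-dT[0]*q+dT[1]*c,T[2]],1))
    def st(name,mask):
        k=L[mask]
        if len(k)<8: print(name,len(k)); return
        x,y=k[:,0],k[:,1]; a=np.polyfit(y,x,1) if np.ptp(y)>30 else (0,0)
        print(name,len(k),"x5,50,95",np.round(np.percentile(x,[3,50,97]),1),"y",np.round(np.percentile(y,[2,50,98]),1),"z",np.round(np.percentile(k[:,2],[3,50,97]),1),"slope deg",round(np.degrees(a[0]),2))
    X,Y,Z=L.T; zf=T[2]+18
    st("fuse",(abs(X)<14)&(abs(Y)<75)&(abs(Z-zf)<14)&(abs(Y)>20))
    st("bar",(abs(X)<20)&(abs(Y)<100)&(Z>44)&(Z<53))
    for sg in(-1,1):
        st("clip%d"%sg,(abs(X)<20)&(abs(Y-55.5*sg)<12)&(Z>62)&(Z<97))
        st("cliptop%d"%sg,(abs(X)<20)&(abs(Y-55.5*sg)<12)&(Z>84)&(Z<97))
        for sx in(-1,1): st("post%d,%d"%(sx,sg),(abs(X-42*sx)<9)&(abs(Y-96*sg)<10)&(Z>95)&(Z<112))
    st("plate",(abs(X)<58)&(abs(Y)<115)&(Z>9)&(Z<15))
E
python3 m.py
```

```text
time_s: 8.53
ee_pos: [587.0, 115.3, 111.2]
ee_rot: [180.0, -0.0, 83.9]
force: [-0.1, 0.0, -0.4]
gripper_width: 20.8
gripper_force: 40.0
t 8.53 pos [587.  115.3 111.2] yaw 83.85 roll rad -0.0026 then tool [-0.4 -0.9  1.2] F [-0.1  0.  -0.4] w 20.8 g 40.0
side TCP local [  1.    0.7 111.7]
fuse 901 x5,50,95 [-8.4  0.9 10. ] y [-63.9 -36.   62.1] z [123.1 137.8 141.4] slope deg -0.32
bar 1207 x5,50,95 [-15.8   0.4  13.5] y [-89.4 -15.5  67.5] z [45.9 48.6 52. ] slope deg 0.37
clip-1 324 x5,50,95 [-16.6  -0.3  14.1] y [-67.2 -59.3 -47.4] z [63.6 77.2 96.1] slope deg 0.0
cliptop-1 90 x5,50,95 [-16.8 -12.   14.1] y [-60.9 -54.7 -47. ] z [87.2 92.1 96.8] slope deg 0.0
post-1,-1 141 x5,50,95 [-47.2 -44.3 -39.9] y [-104.1 -100.2  -86.8] z [ 96.  107.1 110.6] slope deg 0.0
post1,-1 142 x5,50,95 [36.9 40.4 43.9] y [-104.4 -100.3  -87.3] z [ 96.  107.6 110.3] slope deg 0.0
clip1 4
cliptop1 0
post-1,1 115 x5,50,95 [-46.7 -41.5 -33.1] y [ 87.6  91.9 103.1] z [ 95.6 106.3 111. ] slope deg 0.0
post1,1 118 x5,50,95 [34.7 41.2 45.2] y [ 87.7  91.  104.3] z [ 95.8 106.7 111.2] slope deg 0.0
plate 4928 x5,50,95 [-45.6   3.5  46.7] y [-105.3  -23.4  101.9] z [ 9.7 12.1 14.6] slope deg 0.63
top TCP local [  0.7   0.7 111.3]
fuse 185 x5,50,95 [-8.7  0.6 12.3] y [-45.4 -35.3  62.1] z [128.5 136.9 142.1] slope deg 0.58
bar 274 x5,50,95 [-15.   -3.4  13.6] y [-90.2 -74.3  66. ] z [44.3 48.1 52.5] slope deg -5.03
clip-1 3
cliptop-1 0
post-1,-1 74 x5,50,95 [-47.8 -43.5 -39. ] y [-103.5  -95.2  -88.6] z [ 96.3 107.7 111.4] slope deg 0.0
post1,-1 66 x5,50,95 [36.6 40.6 46.5] y [-103.   -96.   -89.6] z [ 99.2 106.6 110.6] slope deg 0.0
clip1 22 x5,50,95 [-14.5  -4.3  -0.5] y [60.9 65.7 67.2] z [64.4 76.1 94.2] slope deg 0.0
cliptop1 7
post-1,1 59 x5,50,95 [-47.5 -43.7 -37. ] y [ 91.6  97.7 104.4] z [ 96.5 107.3 111.5] slope deg 0.0
post1,1 0
plate 668 x5,50,95 [-47.5  11.2  46.9] y [-106.7  -87.    68.6] z [ 9.2 11.6 14.7] slope deg -7.15
```

```bash

python3 -m pendant '{"translation":[[0.8,-1.9,0],[0,0,6],[0,0,8],[0,0,8],[0,0,4],[0,0,0],[0,0,0],[0,0,0]],"roll":[0.008,0,0,0,0,0,0,0],"hand":[255,255,255,255,255,255,255,255]}'
python3 m.py | grep -v post
python3 -c "
import cv2
a=cv2.imread('pics/m_side.png')[130:250,220:340]
cv2.imwrite('pics/m.png',cv2.resize(a,None,fx=4.8,fy=4.8,interpolation=cv2.INTER_CUBIC))"
```

```text
time_s: 9.6
ee_pos: [585.0, 116.7, 85.0]
ee_rot: [180.0, -0.0, 83.4]
force: [1.0, -0.6, -0.5]
gripper_width: 21.5
gripper_force: 40.0
t 9.6 pos [585.  116.7  85. ] yaw 83.42 roll rad -0.0101 then tool [ -1.6   1.1 -25. ] F [ 1.  -0.6 -0.5] w 21.5 g 40.0
side TCP local [-1.1  1.5 85.3]
fuse 898 x5,50,95 [-11.5  -1.    9.5] y [-63.1 -36.7  62.3] z [ 92.8 111.4 115.2] slope deg -0.29
bar 796 x5,50,95 [-15.7   3.2  13.5] y [-90.1 -59.4  34.8] z [45.6 48.7 52.3] slope deg 2.59
clip-1 364 x5,50,95 [-16.6  -0.4  14.1] y [-67.3 -59.8 -47.3] z [64.2 77.7 96.4] slope deg 0.0
cliptop-1 130 x5,50,95 [-16.8  -2.4  14.1] y [-62.9 -57.2 -47.1] z [85.3 93.4 96.9] slope deg 0.0
clip1 13 x5,50,95 [-12.2 -12.1 -12. ] y [51.5 56.5 63. ] z [87.1 89.7 90.5] slope deg 0.0
cliptop1 13 x5,50,95 [-12.2 -12.1 -12. ] y [51.5 56.5 63. ] z [87.1 89.7 90.5] slope deg 0.0
plate 4868 x5,50,95 [-45.7   5.6  46.7] y [-105.5  -26.5   98.3] z [ 9.7 12.1 14.4] slope deg 0.94
top TCP local [-1.3  1.5 85.1]
fuse 149 x5,50,95 [-10.3  -2.3   7.9] y [-45.3 -35.8  61.3] z [104.1 111.1 116.4] slope deg -0.53
bar 232 x5,50,95 [-13.9  -2.   14.1] y [-90.4 -77.5  66.3] z [44.5 48.5 52.3] slope deg -1.06
clip-1 0
cliptop-1 0
clip1 6
cliptop1 3
plate 750 x5,50,95 [-47.9  10.5  46.1] y [-106.4  -85.8   69.7] z [ 9.2 11.5 14.6] slope deg -5.97
```

View pics/m.png

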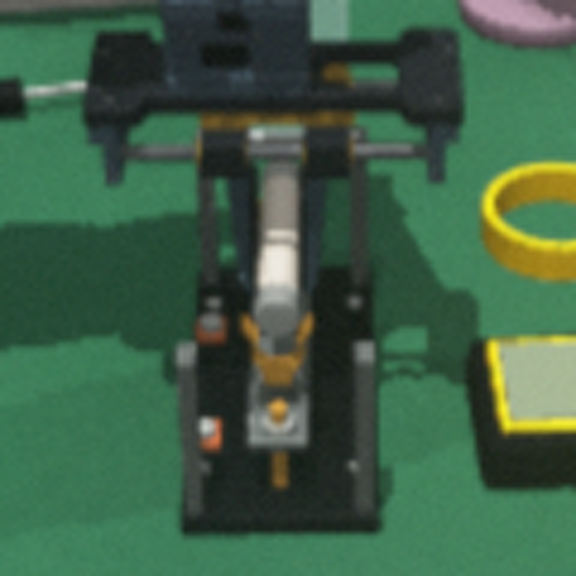

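The crop shows the fuse end cap at (280,310), centred between the brass lips at 245 and 312. So it's aligned, and I'll press by feel.

```bash

python3 -m pendant '{"translation":[[0,0,1],[0,0,1],[0,0,1],[0,0,1],[0,0,1],[0,0,1],[0,0,0],[0,0,0]],"roll":[0,0,0,0,0,0,0,0],"hand":[255,255,255,255,255,255,255,255]}'
```

```text
time_s: 10.67
ee_pos: [584.8, 116.6, 78.9]
ee_rot: [-180.0, -0.0, 83.4]
force: [-0.5, 0.5, -0.5]
gripper_width: 21.5
gripper_force: 40.0
```

```bash

python3 -m pendant '{"translation":[[0,0,0.5],[0,0,0.5],[0,0,0.5],[0,0,0.5],[0,0,0.5],[0,0,0.5],[0,0,0],[0,0,0]],"roll":[0,0,0,0,0,0,0,0],"hand":[255,255,255,255,255,255,255,255]}'
```

```text
time_s: 11.33
ee_pos: [584.9, 116.7, 76.6]
ee_rot: [180.0, -0.0, 83.4]
force: [-0.8, -0.2, 5.2]
gripper_width: 21.4
gripper_force: 40.0
```

```bash

python3 -m pendant '{"translation":[[0,0,0.5],[0,0,0.5],[0,0,0.5],[0,0,0.5],[0,0,0.5],[0,0,0.5],[0,0,0],[0,0,0]],"roll":[0,0,0,0,0,0,0,0],"hand":[255,255,255,255,255,255,255,255]}'
```

```text
time_s: 12.0
ee_pos: [585.4, 116.7, 75.1]
ee_rot: [179.9, -0.0, 83.4]
force: [-5.0, -0.2, 12.6]
gripper_width: 20.8
gripper_force: 40.0
```

```bash

python3 -m pendant '{"translation":[[0,0,0.5],[0,0,0.5],[0,0,0.5],[0,0,0.5],[0,0,0.5],[0,0,0],[0,0,0],[0,0,0]],"roll":[0,0,0,0,0,0,0,0],"hand":[255,255,255,255,255,255,255,255]}'
```

```text
time_s: 12.67
ee_pos: [585.6, 116.9, 72.9]
ee_rot: [179.8, -0.1, 83.4]
force: [-3.8, -0.5, 13.3]
gripper_width: 20.9
gripper_force: 40.0
```

```bash

python3 -m pendant '{"translation":[[0,-0.5,0.5],[0,0,0.5],[0,0,0.5],[0,0,0.5],[0,0,0],[0,0,0],[0,0,0],[0,0,0]],"roll":[0,0,0,0,0,0,0,0],"hand":[255,255,255,255,255,255,255,255]}'
```

```text
time_s: 13.33
ee_pos: [585.3, 117.0, 70.3]
ee_rot: [179.8, -0.1, 83.4]
force: [-3.6, -0.3, 10.6]
gripper_width: 20.9
gripper_force: 40.0
```

```bash

python3 -m pendant '{"translation":[[0,0,0.5],[0,0,0.5],[0,0,0.5],[0,0,0.5],[0,0,0],[0,0,0],[0,0,0],[0,0,0]],"roll":[0,0,0,0,0,0,0,0],"hand":[255,255,255,255,255,255,255,255]}'
```

```text
time_s: 14.0
ee_pos: [584.7, 117.0, 66.4]
ee_rot: [180.0, -0.0, 83.4]
force: [0.9, 2.3, 1.1]
gripper_width: 21.1
gripper_force: 40.0
```

```bash

python3 -m pendant '{"translation":[[0,0,0.5],[0,0,0.5],[0,0,0.5],[0,0,0.5],[0,0,0],[0,0,0],[0,0,0],[0,0,0]],"roll":[0,0,0,0,0,0,0,0],"hand":[255,255,255,255,255,255,255,255]}'
```

```text
time_s: 14.67
ee_pos: [584.3, 116.6, 63.6]
ee_rot: [-180.0, 0.0, 83.4]
force: [4.2, 2.4, -9.9]
gripper_width: 21.5
gripper_force: 40.0
```

```bash

python3 -m pendant '{"translation":[[0,0,0.5],[0,0,0.5],[0,0,0],[0,0,0],[0,0,0],[0,0,0],[0,0,0],[0,0,0]],"roll":[0,0,0,0,0,0,0,0],"hand":[255,255,255,255,255,255,255,255]}'
```

```text
time_s: 15.33
ee_pos: [584.3, 116.6, 63.6]
ee_rot: [180.0, -0.0, 83.4]
force: [3.6, 1.3, -6.8]
gripper_width: 21.1
gripper_force: 40.0
```

```bash

python3 -m pendant '{"translation":[[0,0,0.5],[0,0,0.5],[0,0,0],[0,0,0],[0,0,0],[0,0,0],[0,0,0],[0,0,0]],"roll":[0,0,0,0,0,0,0,0],"hand":[255,255,255,255,255,255,255,255]}'
```

```text
time_s: 16.0
ee_pos: [584.5, 116.5, 62.6]
ee_rot: [180.0, 0.0, 83.4]
force: [3.7, -1.5, -4.0]
gripper_width: 21.2
gripper_force: 40.0
```

```bash

python3 -m pendant '{"translation":[[0,0,0.5],[0,0,0.5],[0,0,0],[0,0,0],[0,0,0],[0,0,0],[0,0,0],[0,0,0]],"roll":[0,0,0,0,0,0,0,0],"hand":[255,255,255,255,255,255,255,255]}'
```

```text
time_s: 16.67
ee_pos: [584.6, 116.6, 62.0]
ee_rot: [180.0, -0.0, 83.4]
force: [2.3, -1.8, 5.1]
gripper_width: 20.8
gripper_force: 40.0
```

```bash

python3 -m pendant '{"translation":[[0,0,0.3],[0,0,0.3],[0,0,0],[0,0,0],[0,0,0],[0,0,0],[0,0,0],[0,0,0]],"roll":[0,0,0,0,0,0,0,0],"hand":[255,255,255,255,255,255,255,255]}'; python3 -c "
from h import *
s=env.state();print(s['force'],s['torque'])"
```

```text
time_s: 17.33
ee_pos: [584.6, 116.6, 61.9]
ee_rot: [179.9, -0.0, 83.4]
force: [1.3, -2.7, 7.2]
gripper_width: 21.6
gripper_force: 40.0
[ 1.32401091 -2.67894261  7.19237479] [-0.39684907 -0.17650668  0.15589439]
```

```bash

python3 -m pendant '{"translation":[[0,0,0.3],[0,0,0.3],[0,0,0],[0,0,0],[0,0,0],[0,0,0],[0,0,0],[0,0,0]],"roll":[0,0,0,0,0,0,0,0],"hand":[255,255,255,255,255,255,255,255]}'; python3 -c "
from h import *
s=env.state();print(s['force'],s['torque'])"
```

```text
time_s: 18.0
ee_pos: [584.6, 116.6, 61.8]
ee_rot: [179.9, -0.0, 83.4]
force: [-0.2, -2.0, 11.2]
gripper_width: 21.1
gripper_force: 40.0
[-0.19747667 -1.98746139 11.23679862] [-0.44352387  0.0639568   0.12393444]
```

```bash

python3 -m pendant '{"translation":[[0,0,0.3],[0,0,0],[0,0,0],[0,0,-0.3],[0,0,-0.3],[0,0,-0.3],[0,0,0],[0,0,0]],"roll":[0,0,0,0,0,0,0,0],"hand":[255,255,255,255,255,255,255,255]}'
python3 -m pendant '{"translation":[[0,0,0],[0,0,0],[0,0,0],[0,0,0],[0,0,0],[0,0,0],[0,0,0],[0,0,0]],"roll":[0,0,0,0,0,0,0,0],"hand":[190,180,170,160,150,140,140,140]}'; python3 -c "
from h import *
s=env.state();print(s['force'],s['torque'])"
```

```text
time_s: 18.67
ee_pos: [584.6, 116.6, 61.8]
ee_rot: [179.9, -0.0, 83.4]
force: [1.9, -1.4, 8.6]
gripper_width: 21.3
gripper_force: 40.0
time_s: 19.33
ee_pos: [584.2, 116.7, 60.7]
ee_rot: [-180.0, -0.0, 83.4]
force: [-0.2, -0.7, -0.4]
gripper_width: 41.2
gripper_force: 0.0
[-0.24192283 -0.68600484 -0.43379968] [-0.11729049  0.09513971  0.00710658]
```

```bash

python3 -m pendant '{"translation":[[0,0,-5],[0,0,-15],[0,0,-25],[0,0,-30],[0,0,-35],[0,0,-35],[0,0,-30],[0,0,-10]],"roll":[0,0,0,0,0,0,0,0],"hand":[140,140,140,140,140,140,140,140]}'
python3 - <<'E'
from h import *
A=[]
for _ in range(4):
    p=env.grab_frame("side"); A.append(pts(p,np.ones((420,560),bool)))
m=np.vstack(A); c,q=np.cos(np.radians(-6)),np.sin(np.radians(-6))
d=m-[586,115,0]; X=d[:,0]*c+d[:,1]*q; Y=-d[:,0]*q+d[:,1]*c; Z=m[:,2]
k=(abs(X+1)<5)&(abs(Y)<66)&(Z>70)&(Z<110)
for y in range(-66,66,8):
    s=k&(Y>=y)&(Y<y+8)
    if s.sum()>5: print(y,s.sum(),np.round(np.percentile(Z[s],[10,50,90]),1),round(np.median(X[s]),1))
k=(abs(X)<45)&(Y>85)&(Y<190)&(Z>135)&(Z<320); a=np.polyfit(Z[k],Y[k],1)
print("cover n",k.sum(),"angle",np.pi/2+np.arctan(a[0]),"y at z112",np.polyval(a,112),"x",np.percentile(X[k],[3,50,97]),"ztop",np.percentile(Z[k],98))
cv2.imwrite("pics/s.png",cv2.resize(p["frame"][60:250,200:360,::-1],None,fx=3.1,fy=3.1,interpolation=cv2.INTER_CUBIC))
go(607,320,330,83.4)
E
```

```text
time_s: 20.0
ee_pos: [586.4, 117.1, 251.8]
ee_rot: [179.5, -0.2, 83.4]
force: [-0.8, 0.9, -0.3]
gripper_width: 40.8
gripper_force: 0.0
-66 106 [74.  82.6 90.1] -0.5
-58 33 [89.1 91.  91.8] -0.2
-50 30 [88.7 90.4 91.8] -2.7
-42 34 [88.8 90.1 92.4] -1.6
-34 33 [88.5 90.1 91.4] -0.6
-26 31 [89.  90.4 91.8] -3.1
-18 32 [88.9 90.1 91.8] -0.8
-10 30 [88.4 89.8 91. ] -2.1
-2 36 [88.2 90.  91.3] 0.2
6 33 [88.7 90.  91.7] -1.0
14 27 [88.2 89.9 91.2] -1.2
22 34 [88.8 90.5 91.5] 1.2
30 30 [88.7 90.1 91.9] -1.4
38 25 [89.1 90.6 92.3] 1.0
46 31 [89.  90.1 91.3] 0.8
54 31 [89.4 90.7 92.1] -1.7
62 7 [89.  91.1 91.8] -1.8
cover n 5306 angle 1.8041515769470564 y at z112 91.73471973913021 x [-31.90379135  -1.99601472  32.45034171] ztop 284.75005586226405
t 20.2 pos [583.5 116.5 244.5] yaw 83.42 roll rad 0.0004 then tool [204.9  -0.  -85.5] F [ 0.   0.1 -1.1] w 41.0 g 0.0
```

View pics/s.png

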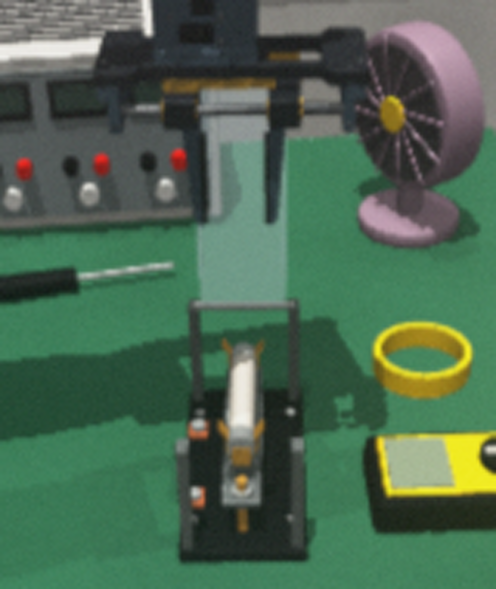

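The fuse lies level in both clips (crop 243,345 to 240,430), with its top at z≈90.5 from end to end. The cover stands open behind it at 1.80 rad. Next I'll go over it to its outer side.

```bash

python3 -m pendant '{"translation":[[0,0,-15],[0,0,-25],[0,0,-30],[0,0,-25],[0,0,0],[20,0,0],[30,0,0],[35,0,0]],"roll":[0,0,0,0,0,0,0,0],"hand":[255,255,255,255,255,255,255,255]}'
python3 -m pendant '{"translation":[[38,0,0],[30,0,0],[20,0,0],[10,0,0],[0,0,0],[0,0,0],[0,0,0],[0,0,0]],"roll":[0,0,0,0,0,0,0,0],"hand":[255,255,255,255,255,255,255,255]}'
python3 -c "
from h import *
go(604,299,260,83.4)"
```

```text
time_s: 20.87
ee_pos: [593.6, 200.5, 338.1]
ee_rot: [-179.8, 0.1, 83.3]
force: [-1.4, 0.5, -0.0]
gripper_width: 0.6
gripper_force: 0.0
time_s: 21.53
ee_pos: [605.3, 296.8, 341.0]
ee_rot: [-180.0, 0.0, 83.3]
force: [-0.2, -0.9, 0.7]
gripper_width: 0.7
gripper_force: 0.0
t 21.53 pos [605.3 296.8 341. ] yaw 83.33 roll rad -0.0013 then tool [ 2.  -1.6 81. ] F [-0.2 -0.9  0.7] w 0.7 g 0.0
```

```bash

python3 -m pendant '{"translation":[[0,0,10],[0,0,20],[0,0,22],[0,0,16],[0,0,8],[-8,0,2],[-10,0,0],[-8,0,0]],"roll":[0,0,0,0,0,0,0,0],"hand":[255,255,255,255,255,255,255,255]}'
python3 -m pendant '{"translation":[[-7,0,-1],[-7,0,-1],[-6,0,-1],[-6,0,-1],[-6,0,0],[-6,0,0],[-6,0,0],[-6,0,0]],"roll":[0,0,0,0,0,0,0,0],"hand":[255,255,255,255,255,255,255,255]}'
cat >> h.py <<'E'
def loc():
    s=env.state(); d=s["ee_pos"]-[586,115,0]; c,q=np.cos(np.radians(-6)),np.sin(np.radians(-6))
    print("t",round(s["time_s"],2),"local",np.round([d[0]*c+d[1]*q,-d[0]*q+d[1]*c,d[2]],1),"F",np.round(s["force"],1))
    p=env.grab_frame("side"); m=pts(p,np.ones((420,560),bool)); d=m-[586,115,0]
    X=d[:,0]*c+d[:,1]*q; Y=-d[:,0]*q+d[:,1]*c; Z=m[:,2]
    a=np.arctan2(Z-112,92-Y); r=np.hypot(Z-112,92-Y); k=(abs(X)>24)&(abs(X)<33)&(r>70)&(r<180)&(a>-.2)&(a<2.1)
    h,e=np.histogram(a[k],bins=np.arange(-.2,2.1,.1)); print("cover angle hist",{round(x,1):int(v) for x,v in zip(e,h) if v>5}); return p
E
python3 -c "
from h import *
loc()"
```

```text
time_s: 22.2
ee_pos: [602.6, 271.2, 264.0]
ee_rot: [179.9, -0.0, 83.4]
force: [1.0, 0.4, -0.2]
gripper_width: 0.7
gripper_force: 0.1
time_s: 22.87
ee_pos: [596.5, 222.4, 266.8]
ee_rot: [-180.0, -0.0, 83.4]
force: [-0.4, 0.6, 0.6]
gripper_width: 0.8
gripper_force: 0.4
t 22.87 local [ -0.8 107.9 266.8] F [-0.4  0.6  0.6]
cover angle hist {np.float64(1.5): 310}
```

```bash

python3 -m pendant '{"translation":[[-9,0,0],[-8,0,0.5],[-8,0,1.5],[-10,0,2.5],[-10,0,2.7],[-10,0,2.8],[-9.5,0,4.5],[-9,0,4.7]],"roll":[0,0,0,0,0,0,0,0],"hand":[255,255,255,255,255,255,255,255]}'
python3 -c "
from h import *
loc()"
python3 -m pendant '{"translation":[[-9,0,4.8],[-8.2,0,6.2],[-8.2,0,6.3],[-8.2,0,6.3],[-6.7,0,7.8],[-6.7,0,7.8],[-6.7,0,7.8],[-5.5,0,8.5]],"roll":[0,0,0,0,0,0,0,0],"hand":[255,255,255,255,255,255,255,255]}'
python3 -c "
from h import *
loc()"
```

```text
time_s: 23.58
ee_pos: [588.0, 148.6, 247.4]
ee_rot: [180.0, 0.0, 83.4]
force: [0.7, -0.2, 1.1]
gripper_width: 0.6
gripper_force: 0.3
t 23.58 local [ -1.5  33.6 247.4] F [ 0.7 -0.2  1.1]
cover angle hist {np.float64(1.0): 158}
time_s: 24.3
ee_pos: [581.2, 90.4, 191.3]
ee_rot: [-180.0, -0.0, 83.4]
force: [-0.6, 1.0, -0.9]
gripper_width: 0.8
gripper_force: 0.2
t 24.3 local [ -2.2 -25.  191.3] F [-0.6  1.  -0.9]
cover angle hist {np.float64(0.5): 20}
```

```bash

python3 -m pendant '{"translation":[[-4.5,0,8.8],[-4.5,0,8.8],[-3.2,0,9.8],[-3.2,0,9.8],[-3.2,0,9.8],[-1.3,0,6],[-1,0,5],[0,0,0]],"roll":[0,0,0,0,0,0,0,0],"hand":[255,255,255,255,255,255,255,255]}'
python3 -c "
from h import *
loc()"
python3 -m pendant '{"translation":[[0,0,3],[0,0,3],[0,0,2],[0,0,2],[0,0,2],[0,0,2],[0,0,1],[0,0,0]],"roll":[0,0,0,0,0,0,0,0],"hand":[255,255,255,255,255,255,255,255]}'
python3 -c "
from h import *
loc()"
```

```text
time_s: 25.02
ee_pos: [578.3, 70.1, 132.8]
ee_rot: [-179.9, 0.0, 83.4]
force: [-0.3, 0.0, 1.2]
gripper_width: 0.7
gripper_force: 0.0
t 25.02 local [ -3.  -45.4 132.8] F [-0.3  0.   1.2]
cover angle hist {np.float64(0.1): 164, np.float64(0.8): 7}
time_s: 25.73
ee_pos: [578.8, 70.4, 118.9]
ee_rot: [-180.0, -0.0, 83.4]
force: [0.2, 0.0, -0.2]
gripper_width: 0.1
gripper_force: 0.0
t 25.73 local [ -2.5 -45.1 118.9] F [ 0.2  0.  -0.2]
cover angle hist {np.float64(0.0): 188, np.float64(0.7): 16, np.float64(0.8): 13}
```

```bash

python3 -m pendant '{"translation":[[0,0,1],[0,0,1],[0,0,1],[0,0,1],[0,0,0.5],[0,0,0],[0,0,0],[0,0,0]],"roll":[0,0,0,0,0,0,0,0],"hand":[255,255,255,255,255,255,255,255]}'
python3 -m pendant '{"translation":[[0,0,0.5],[0,0,0.5],[0,0,0],[0,0,0],[0,0,0],[0,0,0],[0,0,0],[0,0,0]],"roll":[0,0,0,0,0,0,0,0],"hand":[255,255,255,255,255,255,255,255]}'
```

```text
time_s: 26.45
ee_pos: [579.0, 70.4, 114.7]
ee_rot: [-180.0, -0.0, 83.4]
force: [-0.6, -0.0, 0.4]
gripper_width: 0.1
gripper_force: 0.0
time_s: 27.12
ee_pos: [579.0, 70.4, 113.8]
ee_rot: [180.0, -0.0, 83.4]
force: [-0.3, 1.0, 1.9]
gripper_width: 0.4
gripper_force: 0.8
```

```bash

python3 -m pendant '{"translation":[[0,0,0.3],[0,0,0.3],[0,0,0.3],[0,0,0],[0,0,0],[0,0,0],[0,0,0],[0,0,0]],"roll":[0,0,0,0,0,0,0,0],"hand":[255,255,255,255,255,255,255,255]}'
```

```text
time_s: 27.78
ee_pos: [579.1, 70.4, 113.7]
ee_rot: [180.0, -0.0, 83.4]
force: [-2.3, 0.2, 6.3]
gripper_width: 0.6
gripper_force: 3.3
```

Force is climbing at z 113.7, so the cover is on its stop. I'll retreat upward and check.

```bash

python3 -m pendant '{"translation":[[0,0,-2],[0,0,-8],[0,0,-20],[0,0,-30],[0,0,-30],[0,0,-30],[0,0,-15],[0,0,0]],"roll":[0,0,0,0,0,0,0,0],"hand":[255,255,255,255,255,255,255,255]}'
python3 -m pendant '{"translation":[[0,0,0],[0,0,0],[0,0,0],[0,0,0],[0,0,0],[0,0,0],[0,0,0],[0,0,0]],"roll":[0,0,0,0,0,0,0,0],"hand":[255,255,255,255,255,255,255,255]}'
python3 - <<'E'
from h import *
p=loc(); cv2.imwrite("pics/f.png",cv2.resize(p["frame"][60:380,180:400,::-1],None,fx=1.8,fy=1.8,interpolation=cv2.INTER_CUBIC))
m=pts(p,np.ones((420,560),bool)); d=m-[586,115,0]; c,q=np.cos(np.radians(-6)),np.sin(np.radians(-6))
X=d[:,0]*c+d[:,1]*q; Y=-d[:,0]*q+d[:,1]*c
k=(abs(X)<32)&(Y>-85)&(Y<80)&(abs(m[:,2]-112)<12); print(k.sum(),np.polyfit(Y[k],m[k,2],1),"fuse pts",np.percentile(m[(abs(X)<5)&(abs(Y)<60)&(m[:,2]>80)&(m[:,2]<98),2] if ((abs(X)<5)&(abs(Y)<60)&(m[:,2]>80)&(m[:,2]<98)).any() else [0],[10,50,90]))
E
```

```text
time_s: 28.45
ee_pos: [581.1, 70.6, 252.4]
ee_rot: [179.5, -0.1, 83.4]
force: [0.4, -0.5, 0.5]
gripper_width: 0.5
gripper_force: 0.0
time_s: 29.12
ee_pos: [578.9, 70.3, 247.6]
ee_rot: [-180.0, -0.0, 83.4]
force: [-0.5, -0.0, -0.5]
gripper_width: 0.7
gripper_force: 0.0
t 29.12 local [ -2.4 -45.2 247.6] F [-0.5 -0.  -0.5]
cover angle hist {np.float64(-0.1): 14, np.float64(0.0): 179}
1029 [1.16067182e-03 1.13607678e+02] fuse pts [0. 0. 0.]
```

View pics/f.png

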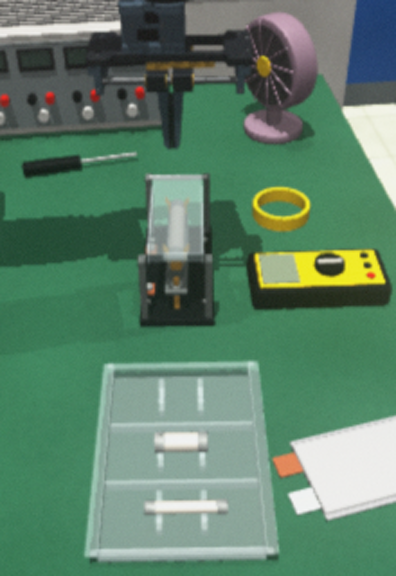

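The cover lies level at z≈113.6 over the fuse (crop 177,225). The other fuses and the rest are undisturbed, and the gripper is clear.

```bash
python3 -c "
from workcell import env
print(env.job_done())"
```

```text
the job is handed in; nothing more can be done
None
```

The long thick fuse is home in both clips (seated at about 11 N of push), the clear cover is closed on its stop, nothing else was moved, and I handed the job in at about 29 s; no verdict came back.

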